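# Unlock the bakery's takings drawer

### The job

Take the key with the square, windowed bow out of the key stand, push it fully home in the keyhole on top of the steel takings box, and turn it clockwise until the hidden bolt lets go and the drawer springs out. Feel for the slot gently instead of forcing the key, leave the key standing in the lock, and do not disturb the other keys or the things on the table.

Things in the scene. Friction and masses are not known exactly. Their poses are not given: they have to be found in the camera images.
- key: The right key, plain steel, upright in the stand, 60 g. Origin: centre of the underside of its round collar (20 across, 6 thick). z points up to the bow, a square frame 34 wide (along key x), 10 thick (along key y), from 6 to 40 above the origin, with a 14 mm window. Below the origin a flat blade, 12 wide (x), 5 thick (y), 26 long, square-ended; the same both ways round.
- key_tip (a point): Centre of the key blade's lower end, 26 below the key's origin.
- stand: Wooden block 200 (its x) x 56 (y) x 42 high, fixed; origin under its centre. Three wells 66 apart along its x (-66, 0, 66) hold the three keys in any order, collars resting on its top, bows wide along the stand's x. The wells are 35 deep; lift a key more than 30 to clear them.
- disc_key: A wrong key: steel, bow a solid round disc 36 across and 10 thick, centre 23 above its origin (collar underside). Stays in the stand.
- tee_key: A wrong key: steel, bow a T with a round crossbar 12 thick and 46 long, 36 above its origin (collar underside). Stays in the stand.
- cashbox: Grey sheet-steel box, fixed, 240 (x) x 260 (y) x 90 high, origin under its centre; its drawer front with a small bar handle faces its own -x, towards the robot.
- keyhole (a point): Nominal centre of the lock plug's face, flush with the box's top, 55 from the box's centre towards its front (-x); axes as the box's. The lock (plug, dark guard ring 27 inside, 42 outside, 5 high, and 70 x 70 cover plate, all centred on each other) was fitted by hand: its true centre is up to 2.5 off this point in box x and in box y, not measured. Feel for the ring with the blade.
- slot_floor (a point): 30 below the keyhole point: depth of the slot's floor; axes as the box's. The brass plug's slot is 13.6 x 6.6; its long side is turned clockwise (from above) from the box's x axis by 0.05 to 1.0 rad, different every time, not measured: feel for it (or see it). The centred blade enters when within about 0.1 rad and goes down until the key's collar rests on the plug's face.
- plug_axis (a point): 15 below the keyhole point, on the nominal line of the plug's upright turning axis; axes as the box's. The plug turns clockwise only, stiffly (about 0.1 N m), stays where left, and stops at 1.6 rad from the box's x axis; the hidden bolt lets go at 1.2 to 1.45 rad. More than 40 N between key and box damages the lock.
- drawer (a joint): How far the drawer is out, m: 0 to 0.006 (slack) shut and locked; a spring pushes it out to 0.055 (about 1 s) when the bolt lets go.
- bowl: Bystander: small aluminium bowl, rim radius 60, 50 high; origin under its centre.
- jar: Bystander: amber glass jar with a steel cap, 60 across, 85 high; origin under its centre.
- tea_cup: Bystander: white cup, 64 across, 70 high; origin under its centre.
- cutter: Bystander: steel ring-shaped pastry cutter, 60 across, 30 high; origin under its centre.
- brush: Bystander: pastry brush lying flat.
- rolling_pin: Bystander: thin wooden rolling pin, 36 across and about 260 long, lying flat.
Not all that is in view belongs to the job. What is shaped like the key but green is not meant.

How it is judged:
By the outcome, as a careful person would: the job done as asked, in the order asked, and still so for the second after the job is handed in, with the robot touching nothing.
It also fails if it takes over 67 s, if anything falls off the work surface, if the arm or the gripper's body presses on something with over 40 N, if the wrist force passes 120 N, or if a joint passes its speed limit or range.

### The arm

A 7-joint arm with a two-finger parallel gripper is mounted at the origin on the work surface. World frame = base frame: x ahead of the robot, y to its left, z up, the work surface at z = 0. Lengths are in mm, angles in rad, forces in N, time in s.
With the tool pointing down it reaches from about 425 to 1025 mm from the base axis. Payload 9.4 kg.
Tool frame: the origin (TCP) lies between the finger pads; the fingertips stand 19 mm ahead of it and the grasp point (between the pads) is the TCP; z points along the fingers, x is the direction in which the jaws open and shut, and the axes are right-handed (so a half turn about z gives the same grasp; the last joint's range is limited). The gripper opens to 85 mm and grips with 20 to 120 N. Pads are 22 mm wide; open, the fingers measure 114 mm over their backs; the gripper's body (76 mm by 85 mm) begins 54 mm behind the grasp point. The pads swing forward as they close: fully open they stand 13 mm farther back than shut.
Start: joints at [-1.179, 0.599, -0.003, 1.599, 0.002, 0.943, -0.08], TCP at [327.57, 646.778, 250.275] pointing down, gripper open.
Joint ranges: [-2.57, 2.57], [-0.35, 1.97], [-1.29, 1.29], [0.11, 2.56], [-1.05, 4.19], [0.11, 1.86], [-2.63, 2.63]. Speed limits (rad/s): [2.22, 2.22, 3.01, 3.01, 3.14, 3.14, 3.14].

### API

Orientations are given as a rotation vector (axis times angle).
In Python, from station import ctrl gives the robot as it stands.
- The arm moves only by the shell command python3 -m inch 'ROWS' [FORCE]. ROWS is JSON, one flat list of numbers, 5 for each row, row after row: the opening, from 0 (shut) to 1 (fully open), then the shift along the tool's x, y, z in m, then the turn about the tool's z in degrees. In form: [gripper, x, y, z, yaw, gripper, x, y, z, yaw, ...]. A call has 1 to 12 rows; each row shifts and turns the pose as measured when the row begins, along the tool's axes as they then stand; what a row does not reach is not made up. A row lasts 1/8 s, in which the tool goes at most 62.5 mm and 10.7 degrees, less where a joint would pass 70% of its speed; a pose out of reach is approached as far as the arm can. A call is refused whole if a number of a shift passes 0.0625 or a number of a turn 10.7, either way. A call with a gripper value outside its range is refused whole. The fingers move at their own pace and stop on an object; FORCE is the grip in N (left out, the last holds). Time passes only in rows, so rows that do not move let the fingers close. It gives the time, the measured TCP pose, the force and the opening at its end, in the units of the state.
- ctrl.sense(): the state, without advancing time (a new reading comes with each control period).
- ctrl.get_image(name): name is "side" or "top" or "wrist"; returns a dict with "pixels" (480x640x3 uint8, red, green, blue), "camera_matrix" (3x3 intrinsics, pixels), "extrinsics" (4x4, takes a point from world to camera coordinates). Camera axes: x right, y up, looking along -z (the intrinsics and any distortion apply to the point x, -y, -z); pixel columns grow to the right and rows downward; lengths in mm; the calibration is good to about 2 mm. A picture is of the moment at which its call begins. There is no depth.
- ctrl.hand_in(): hands the job in, once; it reports no verdict.
The state is a dict: "t": time; "qpos": joint angles; "dq": joint speeds; "tau": joint torques, N m; "tcp_pos": TCP position; "ee_rot": TCP orientation; "contact_force": force on the tool from outside, world axes, zero at the start; "moment": the same for the moment, N m; "finger_gap": finger opening in mm.
Only numpy, scipy, OpenCV 4.12 (cv2) and the standard library are available. Lean on these libraries where they do the work, as an engineer would, in place of code of your own. Each camera call takes 0.05 s, during which the arm holds its last target.

## Working session

There is one attempt and no reset: what is moved stays moved. The work goes in short steps, Python scripts to look and compute and a shell command to move; the robot and the scene stay as the last step left them, time stands still between calls to the robot, and variables do not carry over. Pictures are saved under pics/ and viewed, and the job is handed in when it is done.

```bash
ls; mkdir -p pics; python3 - <<'E'
from station import ctrl
import cv2
s=ctrl.sense();print(s)
for n in ("top","side","wrist"):
    d=ctrl.get_image(n);cv2.imwrite(f"pics/{n}0.png",d["pixels"][:,:,::-1]);print(n,d["camera_matrix"],d["extrinsics"],[k for k in d])
E
```

```text
pics
{'t': 0.0, 'qpos': array([-1.17872186,  0.60018288, -0.00258588,  1.60010795,  0.00180438,
        0.94288928, -0.07976599]), 'dq': array([ 0.00075721,  0.00063168, -0.00060263,  0.00037583, -0.00115995,
       -0.00015809,  0.00047052]), 'tau': array([-2.98202009e-03, -7.76458240e+01,  1.56354647e+00, -2.57993388e+01,
        1.23048923e-02,  9.36835277e-03, -2.76922736e-05]), 'tcp_pos': array([327.34500256, 646.41093943, 249.38241515]), 'ee_rot': array([ 2.67572051e+00,  1.64446237e+00, -2.01188501e-03]), 'contact_force': array([ 0.72052106, -0.64813053,  0.28169722]), 'moment': array([-0.02527857, -0.02524926,  0.04379043]), 'finger_gap': 85.45592012595941}
top [[595.51875961   0.         324.63862159]
 [  0.         595.51875961 242.41356533]
 [  0.           0.           1.        ]] [[-1.28801998e-04 -9.99986816e-01  5.13343327e-03 -1.11225806e+01]
 [ 9.79129437e-01  9.17194606e-04  2.03235590e-01 -5.33781843e+02]
 [-2.03237619e-01  5.05247278e-03  9.79116409e-01 -1.40030835e+03]
 [ 0.00000000e+00  0.00000000e+00  0.00000000e+00  1.00000000e+00]] ['pixels', 'camera_matrix'
[... 202 characters left out ...]
4231483e+02]
 [ 4.08775251e-01 -4.69542445e-01  7.82580786e-01 -2.90598501e+02]
 [-5.13166414e-01  5.90841130e-01  6.22548786e-01 -1.19529354e+03]
 [ 0.00000000e+00  0.00000000e+00  0.00000000e+00  1.00000000e+00]] ['pixels', 'camera_matrix', 'extrinsics']
wrist [[377.79612118   0.         320.53731735]
 [  0.         377.79612118 238.77344231]
 [  0.           0.           1.        ]] [[ 4.52669570e-01  8.91678164e-01 -5.57942021e-04 -7.23720263e+02]
 [-8.48040313e-01  4.30322849e-01 -3.09273136e-01  4.02104339e+01]
 [-2.75532007e-01  1.40471695e-01  9.50973089e-01 -3.79301809e+02]
 [ 0.00000000e+00  0.00000000e+00  0.00000000e+00  1.00000000e+00]] ['pixels', 'camera_matrix', 'extrinsics']
```

View pics/top0.png

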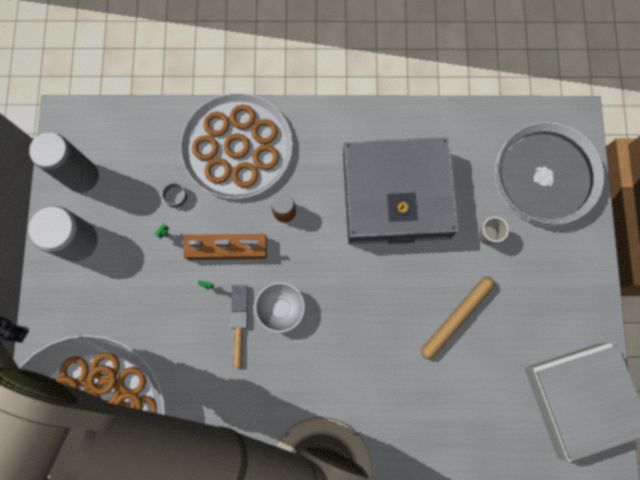

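View pics/side0.png

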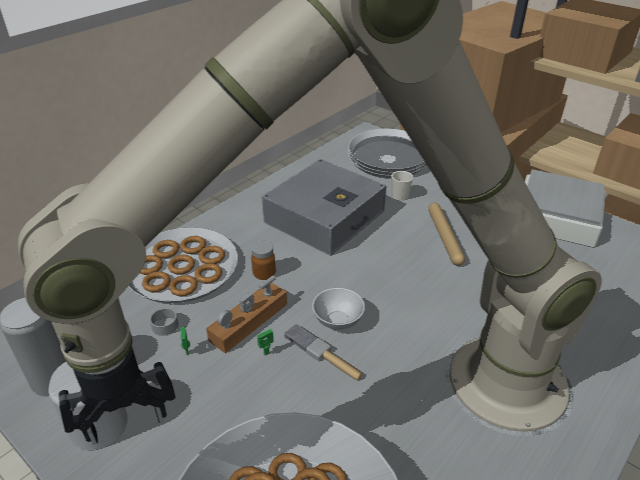

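View pics/wrist0.png

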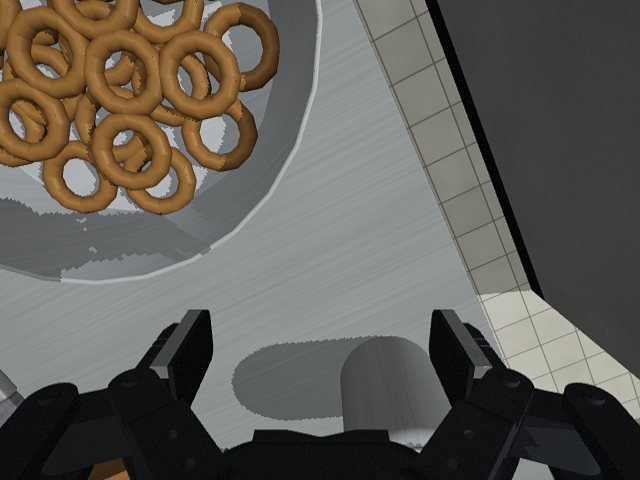

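The top view shows the stand at about (225,246) and the box lock at about (402,207). The side view shows the stand at about (248,315). I'll zoom in on the stand and the lock.

```bash
cat > h.py <<'E'
import numpy as np, cv2
from station import ctrl
from scipy.spatial.transform import Rotation as R
def snap(n,f=None):
    d=ctrl.get_image(n)
    if f: cv2.imwrite(f"pics/{f}.png",d["pixels"][:,:,::-1])
    return d
def ray(d,u,v):
    K=d["camera_matrix"];E=d["extrinsics"]
    c=np.linalg.inv(K)@[u,v,1.];c=np.array([c[0],-c[1],-c[2]])
    return -E[:3,:3].T@E[:3,3], E[:3,:3].T@c
def onz(d,u,v,z):
    o,r=ray(d,u,v);return o+r*(z-o[2])/r[2]
def proj(d,p):
    c=d["extrinsics"][:3,:3]@np.array(p)+d["extrinsics"][:3,3]
    q=d["camera_matrix"]@[c[0],-c[1],-c[2]];return q[:2]/q[2]
def tri(d1,a,d2,b):
    o1,r1=ray(d1,*a);o2,r2=ray(d2,*b)
    t=np.linalg.lstsq(np.c_[r1,-r2],o2-o1,rcond=None)[0]
    p,q=o1+r1*t[0],o2+r2*t[1];return (p+q)/2,np.linalg.norm(p-q)
E
python3 - <<'E'
import cv2,numpy as np
t=cv2.imread("pics/top0.png");s=cv2.imread("pics/side0.png")
a=cv2.resize(t[215:275,150:300],(800,320),interpolation=cv2.INTER_CUBIC)
b=cv2.resize(s[270:360,180:330],(800,480),interpolation=cv2.INTER_CUBIC)
cv2.imwrite("pics/z0a.png",a);cv2.imwrite("pics/z0b.png",b)
cv2.imwrite("pics/z0c.png",cv2.resize(t[130:250,335:465],(780,600*720//720),interpolation=cv2.INTER_CUBIC))
E
```

```text
(no output)
```

View pics/z0a.png

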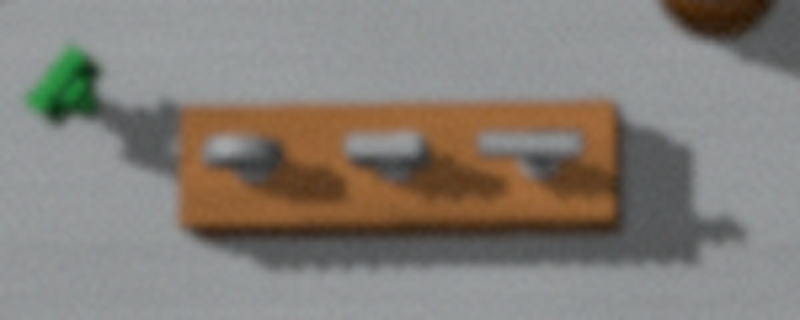

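View pics/z0b.png

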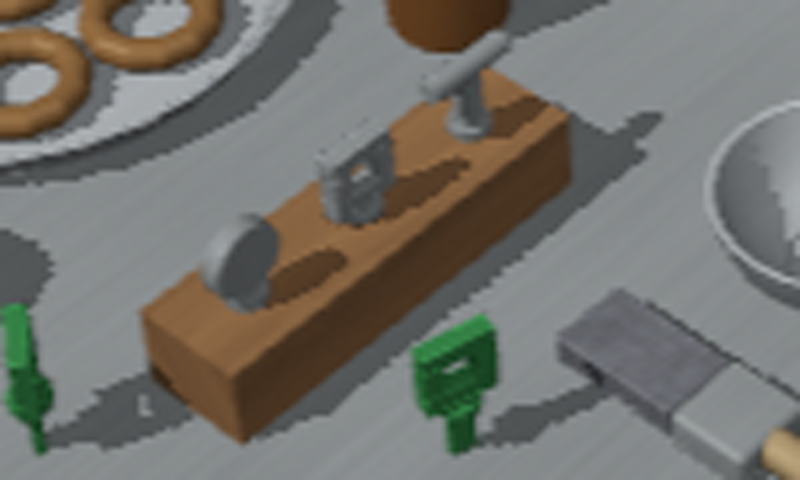

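View pics/z0c.png

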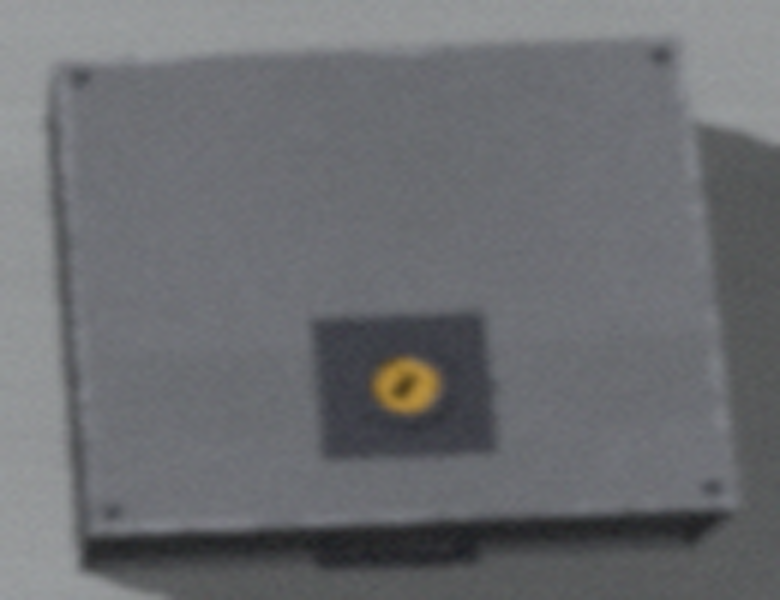

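The square, windowed key is in the middle well. The disc is in the left well (+y) and the tee in the right. Next I'll measure the stand and the box lock.

```bash
python3 - <<'E'
from h import *
t=snap("top");s=snap("side")
for nm,d,roi in(("top",t,(225,265,175,275)),("side",s,(275,355,200,295))):
    h=cv2.cvtColor(d["pixels"],cv2.COLOR_RGB2HSV);m=cv2.inRange(h,(5,90,50),(20,255,255))
    z=np.zeros_like(m);z[roi[0]:roi[1],roi[2]:roi[3]]=m[roi[0]:roi[1],roi[2]:roi[3]]
    c=max(cv2.findContours(z,0,2)[0],key=cv2.contourArea);hl=cv2.convexHull(c)
    ap=cv2.approxPolyDP(hl,3,True)[:,0];print(nm,ap.tolist(),cv2.minAreaRect(c))
    if nm=="top":
        for p in ap: print(p,onz(d,*(p+0.0),42).round(1))
# box top corners from zoom (scale 6,5)
g=lambda x,y:(335+(x+.5)/6-.5,130+(y+.5)/5-.5)
P=[onz(t,*g(*q),90) for q in((55,65),(678,38),(735,508),(85,530))]
for p in P:print("boxcorner",p.round(1))
print("centre",np.mean(P,0))
print("sides",[np.linalg.norm(P[i]-P[i-1]).round(1) for i in range(4)])
print("plate",[onz(t,*g(*q),91).round(1) for q in((313,318),(483,313),(496,452),(323,458))])
pl=g(406,387);print("plug",onz(t,*pl,90))
print("side key top mid + others")
b=lambda x,y:(180+(x+.5)*150/800-.5,270+(y+.5)*90/480-.5)
a=lambda x,y:(150+(x+.5)*150/800-.5,215+(y+.5)*60/320-.5)
print("bow", tri(t,a(385,148),s,b(357,157)))
print("top at 82",onz(t,*a(385,138),82))
E
```

```text
top [[265, 236], [264, 257], [184, 256], [185, 235]] ((224.5, 246.0), (24.0, 81.0), 90.0)
[265 236] [552.5 136.3  42. ]
[264 257] [499.8 137.7  42. ]
[184 256] [502.1 333.7  42. ]
[185 235] [554.8 333.8  42. ]
side [[286, 292], [282, 307], [225, 352], [209, 340], [207, 327], [257, 290], [272, 283]] ((247.50001525878906, 316.0), (31.000001907348633, 90.4000015258789), 53.13010025024414)
boxcorner [778.3 -58.   90. ]
boxcorner [ 792.9 -315.3   90. ]
boxcorner [ 554.2 -328.    90. ]
boxcorner [543.2 -68.3  90. ]
centre [ 667.14537178 -192.38899752   90.        ]
sides [np.float64(235.3), np.float64(257.7), np.float64(239.0), np.float64(259.9)]
plate [array([ 648.3, -161.3,   91. ]), array([ 650.9, -230.2,   91. ]), array([ 581.5, -233.2,   91. ]), array([ 578.4, -163.8,   91. ])]
plug [ 613.99867574 -198.14753006   90.        ]
side key top mid + others
bow (array([530.48223271, 237.50542529,  71.80979315]), np.float64(0.6664712045836598))
top at 82 [532.6781373  235.71835124  82.        ]
```

Middle key is at about (530,236), with its bow wide along world y. The lock is at about (614,-197) and the box yaw is about 0.05. I'll turn the tool so its x lies along world x, then travel over.

```bash
cat >> h.py <<'E'
def to(target=None,ang=None):
    s=ctrl.sense();M=R.from_rotvec(s["ee_rot"]).as_matrix()
    a=np.arctan2(M[1,0],M[0,0])
    print("t",s["t"],"tcp",s["tcp_pos"].round(2),"xang",a.round(4),"z",M[:,2].round(4),"F",s["contact_force"].round(2),"M",s["moment"].round(3),"gap",round(s["finger_gap"],1))
    if target is not None: print(" shift tool mm",(M.T@(np.array(target)-s["tcp_pos"])).round(2))
    if ang is not None: print(" yaw deg",np.degrees(a-ang).round(2))
E
python3 -m inch '[0.45,0,0,0,10.5, 0.45,0,0,0,10.5, 0.45,0,0,0,10.5, 0.45,0,0,0,10.5, 0.45,0,0,0,10.5, 0.45,0,0,0,10.5]'
python3 -c "
from h import *
to((530,236,200),-0.01)"
```

```text
t: 1.0
tcp_pos: [327.5, 645.9, 248.9]
ee_rot: [3.139, -0.038, -0.003]
contact_force: [-0.0, 0.1, -1.3]
finger_gap: 38.3
t 1.0 tcp [327.47 645.95 248.92] xang -0.0243 z [-0.0016 -0.0019 -1.    ] F [-0.04  0.08 -1.26] M [ 0.046 -0.029 -0.032] gap 38.3
 shift tool mm [212.51 404.81  49.35]
 yaw deg -0.82
```

```bash

python3 -m inch '[0.45,0.0265,0.05,0,0, 0.45,0.0265,0.05,0.004,0, 0.45,0.0265,0.05,0.006,0, 0.45,0.0265,0.05,0.006,0, 0.45,0.0265,0.05,0.006,0, 0.45,0.0265,0.05,0.006,0, 0.45,0.0265,0.05,0.006,0, 0.45,0.02,0.04,0.006,0]'
python3 -c "
from h import *
to((530,236,200),-0.01)
snap('wrist','w1')"
```

```text
t: 2.0
tcp_pos: [526.3, 245.3, 207.2]
ee_rot: [-3.141, 0.027, -0.0]
contact_force: [0.2, 0.1, 0.1]
finger_gap: 38.2
t 2.0 tcp [526.29 245.31 207.2 ] xang -0.0171 z [ 2.e-04  7.e-04 -1.e+00] F [0.23 0.09 0.08] M [ 0.002 -0.032  0.016] gap 38.2
 shift tool mm [3.87 9.25 7.19]
 yaw deg -0.41
```

View pics/w1.png

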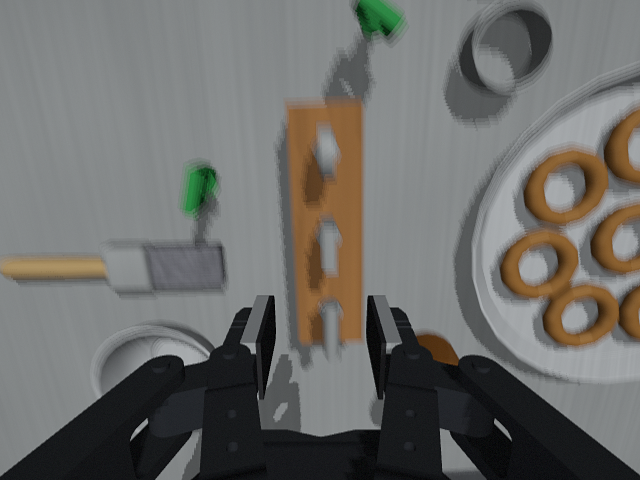

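The wrist view shows the stand at u 288–363. The middle, square key's bow is at (328,245), with the disc above and the tee below it. I'll measure it.

```bash

python3 - <<'E'
from h import *
d=snap('wrist','w1b');to()
im=d["pixels"]
h=cv2.cvtColor(im,cv2.COLOR_RGB2HSV);m=cv2.inRange(h,(5,90,40),(20,255,255));z=m*0;z[90:350,275:372]=m[90:350,275:372]
c=max(cv2.findContours(z,0,2)[0],key=cv2.contourArea)
ap=cv2.boxPoints(cv2.minAreaRect(c));
for p in ap:print(p,onz(d,*p,42).round(1))
cv2.imwrite("pics/w1z.png",cv2.resize(im[190:300,280:380,::-1],(600,660)[::1],interpolation=cv2.INTER_CUBIC)[:600])
E
```

```text
t 2.1 tcp [527.45 241.56 207.06] xang -0.0237 z [ 3.0e-04 -1.6e-03 -1.0e+00] F [-0.54  0.3   0.41] M [-0.009 -0.001 -0.02 ] gap 38.4
[278.       90.00001] [501.5 334.9  42. ]
[355.9845   88.90162] [556.8 334.2  42. ]
[359.39783 331.24792] [560.7 137.3  42. ]
[281.41333 332.3463 ] [492.7 137.9  42. ]
```

View pics/w1z.png

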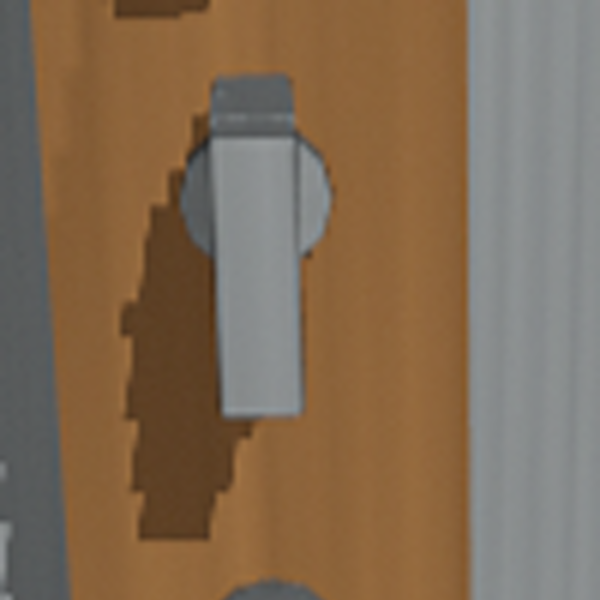

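The bow's top face is sharp here: crop corners (213,137), (298,137), (303,415), (222,415).

```bash

python3 - <<'E'
from h import *
d=snap('wrist')
P=[onz(d,280+(x+.5)/6-.5,190+(y+.5)/6-.5,82) for x,y in((213,137),(298,137),(303,415),(222,415))]
for p in P:print(p.round(1))
c=np.mean(P,0);v=(P[0]+P[1]-P[2]-P[3])/2;print("centre",c,"width",np.linalg.norm(v),"ang off y",np.arctan2(-v[0],v[1]))
e1,e2=(P[0]-P[3]),(P[1]-P[2])
print(np.arctan2(-e1[0],e1[1]),np.arctan2(-e2[0],e2[1]),np.linalg.norm(P[0]-P[1]))
to((c[0],c[1],72),0)
E
```

```text
[524.7 257.8  82. ]
[534.3 257.6  82. ]
[534.3 224.1  82. ]
[524.8 224.3  82. ]
centre [529.52623084 240.96414831  82.        ] width 33.51967493430658 ang off y 0.0010680327026739306
0.0022441382362629525 -0.00010813674383285712 9.571565535253937
t 2.15 tcp [526.34 244.7  207.13] xang -0.0209 z [-4.e-04 -0.e+00 -1.e+00] F [0.41 0.53 0.73] M [ 0.085  0.031 -0.006] gap 38.1
 shift tool mm [  3.32   3.66 135.13]
 yaw deg -1.2
```

```bash

python3 -m inch '[0.45,0.002,0.002,0.03,-0.8, 0.45,0,0,0.02,0, 0.45,0,0,0,0]'
python3 - <<'E'
from h import *
for i in range(3):
    d=snap('wrist','w2');to()
    E=d["extrinsics"];print("cam",(-E[:3,:3].T@E[:3,3]).round(2))
print(proj(d,ctrl.sense()["tcp_pos"]))
E
```

```text
t: 2.52
tcp_pos: [527.6, 246.4, 156.6]
ee_rot: [-3.139, 0.005, -0.0]
contact_force: [-0.4, -0.2, -0.7]
finger_gap: 38.6
t 2.575 tcp [528.01 246.58 157.36] xang -0.003 z [ 0.0012  0.0033 -1.    ] F [-0.05  0.31  0.18] M [-0.025 -0.015 -0.015] gap 38.3
cam [528.48 324.39 280.09]
t 2.625 tcp [528.49 246.51 157.99] xang -0.0033 z [ 0.0024  0.0037 -1.    ] F [ 0.22 -0.28  1.29] M [-0.038  0.023  0.051] gap 38.2
cam [528.74 324.47 280.89]
t 2.675 tcp [528.77 246.34 158.32] xang -0.0035 z [ 0.0031  0.004  -1.    ] F [ 0.27 -0.53  0.55] M [-0.058 -0.039  0.032] gap 38.3
cam [529.06 324.31 281.52]
[319.93979734 336.89755879]
```

View pics/w2.png

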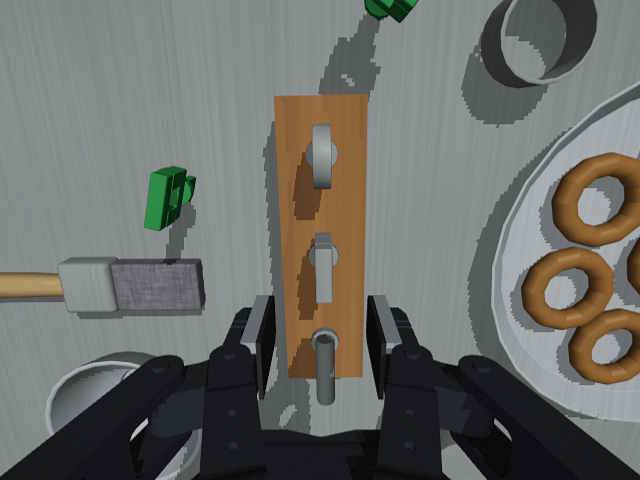

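The square key's bow top is now at about (323,270), with its collar behind at (322,252). Both jaws straddle the middle line. I'll refine from this nearer view.

```bash

python3 - <<'E'
from h import *
d=snap('wrist')
im=d["pixels"]
h=cv2.cvtColor(im,cv2.COLOR_RGB2HSV);m=cv2.inRange(h,(5,90,30),(20,255,255));z=m*0;z[85:385,268:372]=m[85:385,268:372]
c=max(cv2.findContours(z,0,2)[0],key=cv2.contourArea)
P=cv2.approxPolyDP(cv2.convexHull(c),4,True)[:,0];Q=[]
for p in P:
    q=onz(d,*p.astype(float),42);Q.append(q);print(p,q.round(1))
print("mean",np.mean(Q,0))
cv2.imwrite("pics/w2z.png",cv2.resize(im[225:315,290:360,::-1],None,fx=6,fy=6,interpolation=cv2.INTER_CUBIC))
to()
E
```

```text
[366  94] [557.  337.4  42. ]
[361 376] [559.7 138.4  42. ]
[288 377] [504.6 137.8  42. ]
[273  96] [501.8 336.6  42. ]
mean [530.76228474 237.55396142  42.        ]
t 2.725 tcp [528.95 246.17 158.51] xang -0.0038 z [ 0.0035  0.0041 -1.    ] F [-0.14 -0.68  0.54] M [0.016 0.086 0.042] gap 38.6
```

View pics/w2z.png

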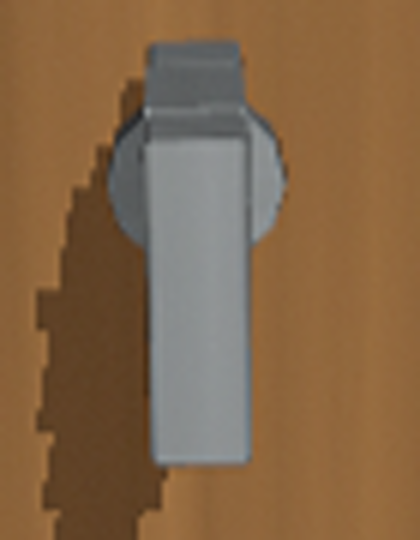

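```bash

python3 - <<'E'
from h import *
d=snap('wrist')
P=[onz(d,290+(x+.5)/6-.5,225+(y+.5)/6-.5,82) for x,y in((146,137),(247,137),(251,464),(153,464))]
for p in P:print(p.round(1))
c=np.mean(P,0);v=(P[0]+P[1]-P[2]-P[3])/2;print("centre",c,"width",np.linalg.norm(v),"ang",np.arctan2(-v[0],v[1]))
to((c[0],c[1],72),0.012)
E
```

```text
[526.  254.8  82. ]
[535.5 254.8  82. ]
[536.  220.9  82. ]
[526.4 221.   82. ]
centre [530.95141488 237.85383872  82.        ] width 33.87259058534156 ang 0.012511685224226557
t 2.775 tcp [528.96 245.98 158.52] xang -0.004 z [ 0.0036  0.0041 -1.    ] F [-0.03  0.25 -0.57] M [-0.05   0.021  0.013] gap 38.5
 shift tool mm [ 1.72  8.48 86.49]
 yaw deg -0.92
```

Stand centre and bow centre agree at (531,238), yaw 0.012. I'll descend.

```bash

python3 -m inch '[0.45,0.0017,0.0085,0,-0.9, 0.45,0,0,0.025,0, 0.45,0,0,0.015,0, 0.45,0,0,0,0]'
python3 -c "
from h import *
to((530.95,237.85,72),0.012)"
```

```text
t: 3.28
tcp_pos: [532.2, 236.5, 119.8]
ee_rot: [-3.136, -0.021, -0.011]
contact_force: [-0.7, -0.2, 0.8]
finger_gap: 38.2
t 3.275 tcp [532.24 236.52 119.78] xang 0.0135 z [ 0.0071  0.0056 -1.    ] F [-0.68 -0.19  0.83] M [-0.022  0.004  0.029] gap 38.2
 shift tool mm [-1.61 -1.08 47.78]
 yaw deg 0.09
```

```bash

python3 -m inch '[0.45,-0.0012,-0.001,0.02,0, 0.45,0,0,0.018,0, 0.45,0,0,0.006,0, 0.45,0,0,0,0]'
python3 -c "
from h import *
to((530.95,237.85,72),0.012)
d=snap('wrist','w3');snap('side','s3')
print(proj(d,(530.95,237.85,82)),proj(d,ctrl.sense()['tcp_pos']))"
```

```text
t: 3.78
tcp_pos: [532.8, 237.6, 76.0]
ee_rot: [-3.135, -0.021, -0.015]
contact_force: [0.2, -0.3, 1.0]
finger_gap: 38.5
t 3.775 tcp [532.82 237.62  76.03] xang 0.0132 z [ 0.0093  0.0065 -0.9999] F [ 0.25 -0.29  0.97] M [0.008 0.034 0.004] gap 38.5
 shift tool mm [-1.91 -0.23  4.01]
 yaw deg 0.07
[314.09266903 344.51028222] [319.75637135 336.48870892]
```

View pics/w3.png

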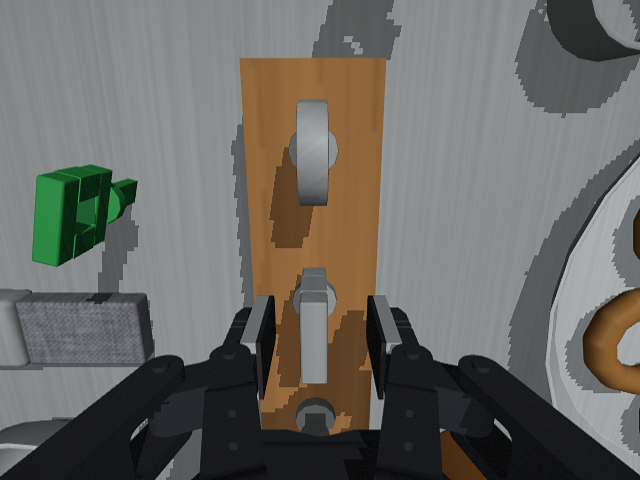

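The prediction matches the image: the bow is at (314,344), with the jaws at 265 and 375 on either side. I'll centre and close.

```bash

python3 -m inch '[0.45,-0.002,0,0.0035,0, 0.45,-0.0005,0,0,0]' 60
python3 -c "
from h import *
to((530.95,237.85,72),0.012)"
```

```text
t: 4.12
tcp_pos: [530.8, 238.0, 73.7]
ee_rot: [-3.134, -0.021, -0.018]
contact_force: [-0.2, 1.1, -0.0]
finger_gap: 38.6
t 4.125 tcp [530.76 237.95  73.65] xang 0.0132 z [ 0.0112  0.0076 -0.9999] F [-0.19  1.08 -0.02] M [-0.023  0.062  0.021] gap 38.6
 shift tool mm [0.17 0.12 1.66]
 yaw deg 0.07
```

```bash

python3 -m inch '[0,0,0,0.001,0, 0,0,0,0,0, 0,0,0,0,0]' 60
python3 -c "
from h import *
to((530.95,237.85,72),0.012)
d=snap('wrist','w4')
to()"
```

```text
t: 4.5
tcp_pos: [530.8, 238.1, 73.0]
ee_rot: [-3.134, -0.021, -0.018]
contact_force: [-0.2, 0.0, -0.5]
finger_gap: 9.1
t 4.5 tcp [530.77 238.08  73.01] xang 0.0133 z [ 0.0115  0.0079 -0.9999] F [-0.21  0.01 -0.46] M [-0.003 -0.021 -0.04 ] gap 9.1
 shift tool mm [0.17 0.24 1.01]
 yaw deg 0.08
t 4.55 tcp [530.77 238.08  72.99] xang 0.0134 z [ 0.0115  0.0079 -0.9999] F [ 0.35 -0.39 -0.64] M [0.035 0.098 0.012] gap 9.0
```

View pics/w4.png

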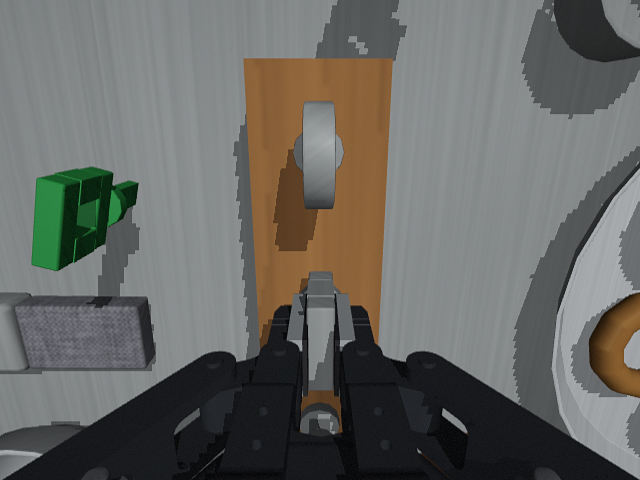

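The jaws have closed on the bow (gap 9). Lifting.

```bash

python3 -m inch '[0,0,0,-0.012,0, 0,0,0,-0.02,0, 0,0,0,-0.03,0, 0,0,0,-0.03,0, 0,0,0,-0.025,0, 0,0,0,-0.01,0,0,0,0,0,0]'
python3 -c "
from h import *
d=snap('wrist','w5');snap('side','s5')
to((614,-150,190),0.012)"
```

```text
t: 5.42
tcp_pos: [529.2, 236.7, 207.2]
ee_rot: [-3.133, -0.02, -0.02]
contact_force: [0.5, -0.1, -0.6]
finger_gap: 9.4
t 5.525 tcp [528.82 236.43 206.13] xang 0.0127 z [ 0.0109  0.0077 -0.9999] F [-0.39 -0.45 -0.36] M [-0.014  0.025 -0.003] gap 9.2
 shift tool mm [ 80.1  387.6   14.08]
 yaw deg 0.04
```

View pics/w5.png

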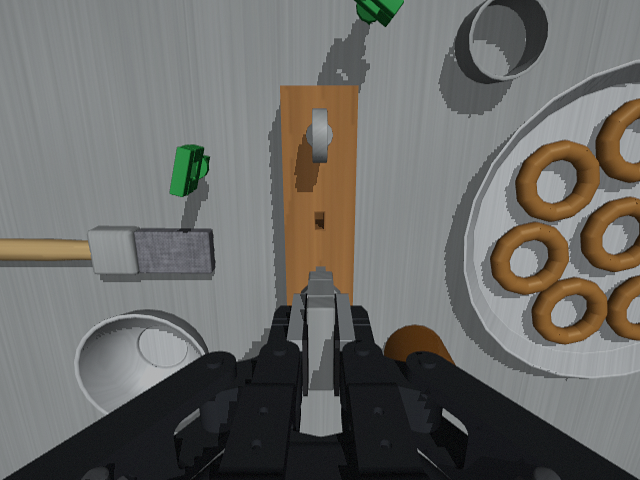

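View pics/s5.png

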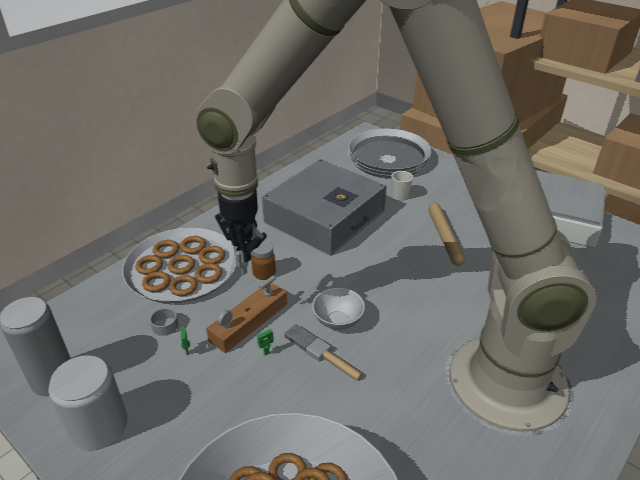

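The key is lifted clear: the middle well is empty at (320,220) and the others are undisturbed. Next I'll carry it over to the lock.

```bash

python3 -m inch '[0,0.01,0.055,0,0, 0,0.01,0.055,0,0, 0,0.01,0.055,0,0, 0,0.01,0.055,0,0, 0,0.01,0.055,0,0, 0,0.01,0.055,0,0, 0,0.01,0.055,0,0, 0,0.01,0.055,0,0, 0,0.005,0.025,0,0, 0,0,0,0,0]'
python3 -c "
from h import *
d=snap('wrist','w6')
to((614,-240,200),0.012)"
```

```text
t: 6.78
tcp_pos: [619.9, -240.0, 189.0]
ee_rot: [-3.134, -0.027, 0.011]
contact_force: [-0.5, 0.7, -0.6]
finger_gap: 9.1
t 6.825 tcp [ 619.76 -238.55  188.9 ] xang 0.0185 z [-0.0078  0.0085 -0.9999] F [ 0.31  0.12 -1.35] M [ 0.005 -0.043  0.042] gap 9.0
 shift tool mm [ -5.87   1.25 -11.07]
 yaw deg 0.37
```

View pics/w6.png

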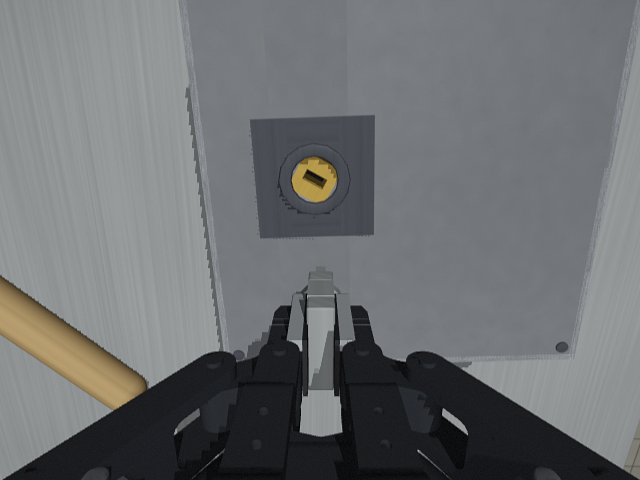

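The wrist view shows the lock plug at (315,180), with its slot running from upper left to lower right. I'll take a fresh picture, zoom, and measure.

```bash

python3 - <<'E'
from h import *
d=snap('wrist');im=d["pixels"];to()
cv2.imwrite("pics/w6z.png",cv2.resize(im[105:245,245:385,::-1],None,fx=4,fy=4,interpolation=cv2.INTER_CUBIC))
np.save("d6.npy",d,allow_pickle=True)
h=cv2.cvtColor(im,cv2.COLOR_RGB2HSV)
m=cv2.inRange(h,(12,110,60),(32,255,255));z=m*0;z[140:220,280:350]=m[140:220,280:350]
c=max(cv2.findContours(z,0,2)[0],key=cv2.contourArea);hu=cv2.convexHull(c)
print("plug ellipse",cv2.fitEllipse(hu),onz(d,*cv2.fitEllipse(hu)[0],90))
fill=cv2.drawContours(z*0,[hu],-1,255,-1);dark=cv2.inRange(h[:,:,2],0,75)&cv2.erode(fill,np.ones((5,5)))
c2=max(cv2.findContours(dark,0,2)[0],key=cv2.contourArea);r=cv2.minAreaRect(c2);print(r)
B=[onz(d,*p,90) for p in cv2.boxPoints(r)]
for p in B:print(p.round(1))
for i in range(4):
    v=B[i]-B[i-1];print(np.linalg.norm(v).round(2),np.arctan2(v[1],v[0]).round(3))
print("slot c",np.mean(B,0))
E
```

```text
t 6.875 tcp [ 619.98 -237.    189.24] xang 0.0204 z [-0.0075  0.0092 -0.9999] F [0.02 0.86 0.45] M [0.054 0.036 0.031] gap 9.0
plug ellipse ((314.3726501464844, 181.4384765625), (44.29305648803711, 45.807254791259766), 28.10580825805664) [ 615.10013989 -196.20306951   90.        ]
((315.31134033203125, 180.33963012695312), (21.659671783447266, 7.478900909423828), 29.05460548400879)
[ 609.  -194.5   90. ]
[ 611.1 -190.6   90. ]
[ 622.3 -196.6   90. ]
[ 620.3 -200.5   90. ]
12.78 2.651
4.4 1.071
12.71 -0.488
4.44 -2.056
slot c [ 615.66529084 -195.56132168   90.        ]
```

View pics/w6z.png

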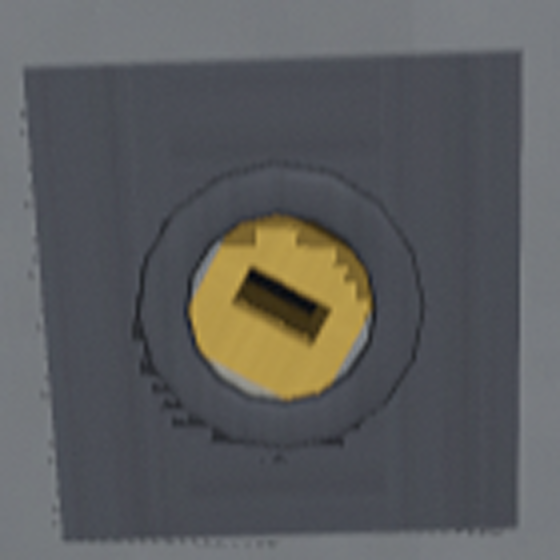

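Slot angle is about -0.48 in world. I'll shift beyond the lock and turn about 62° counter-clockwise, so I can re-measure at insertion yaw, where the calibration error cancels against the grasp measurement.

```bash

python3 -m inch '[0,0.035,-0.021,0.01,0, 0,0,0,0,-10.5, 0,0,0,0,-10.5, 0,0,0,0,-10.5, 0,0,0,0,-10.5, 0,0,0,0,-10.5, 0,0,0,0,-9, 0,0,0,0,0, 0,0,0,0,0]'
cat > lock.py <<'E'
from h import *
import sys
d=snap('wrist');im=d["pixels"]
to()
h=cv2.cvtColor(im,cv2.COLOR_RGB2HSV)
m=cv2.inRange(h,(12,110,60),(32,255,255));m[300:]=0
c=max(cv2.findContours(m,0,2)[0],key=cv2.contourArea);hu=cv2.convexHull(c)
e=cv2.fitEllipse(hu);print("plug ellipse",e,onz(d,*e[0],90).round(2))
u,v=int(e[0][0]),int(e[0][1])
cv2.imwrite("pics/%s.png"%sys.argv[1],im[:,:,::-1])
u0,v0=u-50,max(v-50,0)
print("crop origin",u0,v0)
cv2.imwrite("pics/%sz.png"%sys.argv[1],cv2.resize(im[v0:v0+100,u0:u0+100,::-1],None,fx=6,fy=6,interpolation=cv2.INTER_CUBIC))
np.save("d.npy",d,allow_pickle=True)
fill=cv2.drawContours(m*0,[hu],-1,255,-1);dark=cv2.inRange(h[:,:,2],0,75)&cv2.erode(fill,np.ones((5,5)))
c2=max(cv2.findContours(dark,0,2)[0],key=cv2.contourArea);r=cv2.minAreaRect(c2)
B=[onz(d,*p,90) for p in cv2.boxPoints(r)]
for i in range(4):
    w=B[i]-B[i-1];print(np.linalg.norm(w).round(2),np.arctan2(w[1],w[0]).round(3))
print("slot c",np.mean(B,0).round(2))
E
python3 lock.py w7
```

```text
t: 8.0
tcp_pos: [654.5, -192.9, 175.6]
ee_rot: [-2.638, -1.662, 0.004]
contact_force: [-0.8, -0.4, -1.3]
finger_gap: 8.8
t 8.05 tcp [ 654.54 -192.78  175.54] xang 1.1249 z [-0.0147  0.0185 -0.9997] F [-1.06  0.12 -0.49] M [ 0.036 -0.017  0.012] gap 8.9
plug ellipse ((283.7741394042969, 202.8634490966797), (45.9343376159668, 48.14078903198242), 118.13430786132812) [ 615.41 -196.92   90.  ]
crop origin 233 152
10.88 2.663
5.6 1.121
10.88 -0.471
5.68 -2.021
slot c [ 615.05 -195.96   90.  ]
```

View pics/w7.png

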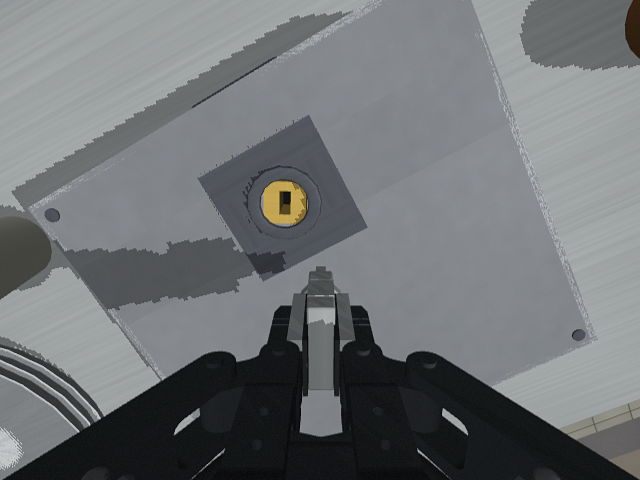

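View pics/w7z.png

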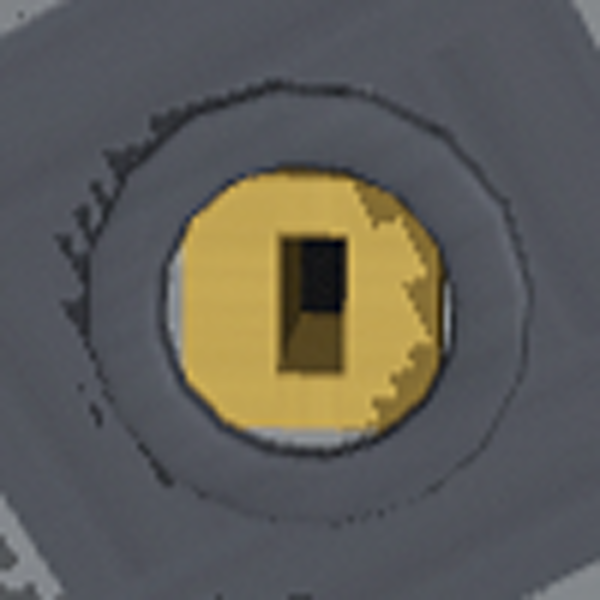

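The zoom shows a sharp slot, with crop corners at about (277,237), (349,237), (345,373), (279,373). From these I'll work out the slot pose and the blade-tip transform.

```bash
cat >> h.py <<'E'
Mg=R.from_rotvec([-3.134,-0.021,-0.018]).as_matrix()
tipT=Mg.T@(np.array([530.95,237.85,16.])-np.array([530.77,238.08,73.0]))  # tip in tool frame
def tip():
    s=ctrl.sense();M=R.from_rotvec(s["ee_rot"]).as_matrix();return s["tcp_pos"]+M@tipT,M
def goal(xy,zt,ang):
    p,M=tip();to(None,ang);print(" tip",p.round(2)," shift tool",(M.T@(np.array([*xy,zt])-p)).round(2),"tilt tool (key)",(M.T@[0,0,-1]-Mg.T@[0,0,-1]).round(4))
E
python3 - <<'E'
from h import *
d=np.load("d.npy",allow_pickle=True).item()
P=[onz(d,233+(x+.5)/6-.5,152+(y+.5)/6-.5,90) for x,y in((277,237),(349,237),(345,373),(279,373))]
c=np.mean(P,0);print("slot",c.round(2),[np.linalg.norm(P[i]-P[i-1]).round(1) for i in range(4)])
for a,b in((0,3),(1,2)):
    v=P[a]-P[b];print("edge ang",np.arctan2(v[1],v[0]).round(3), np.arctan2(v[1],v[0]).round(3)%np.pi-np.pi)
v=P[1]-P[0];print("short",np.arctan2(v[1],v[0]))
print("ring in",onz(d,233+(305+.5)/6-.5,152+(308+.5)/6-.5,95),"out",onz(d,233+(310+.5)/6-.5,152+(304+.5)/6-.5,95))
print(tipT)
goal(c[:2],105,1.1)
E
```

```text
slot [ 615.45 -196.38   90.  ] [np.float64(13.0), np.float64(6.7), np.float64(13.0), np.float64(6.3)]
edge ang 2.677 -0.46459265358979307
edge ang 2.642 -0.4995926535897932
short 1.1214406516463902
ring in [ 614.63474084 -196.28376319   95.        ] out [ 614.50234687 -195.69932758   95.        ]
[-0.48064757  0.65380986 56.9949718 ]
t 8.05 tcp [ 654.54 -192.78  175.54] xang 1.1249 z [-0.0147  0.0185 -0.9997] F [-1.06  0.12 -0.49] M [ 0.036 -0.017  0.012] gap 8.9
 yaw deg 1.43
 tip [ 654.08 -192.44  118.54]  shift tool [-20.35 -32.86  14.03] tilt tool (key) [ 0.0012  0.0139 -0.0002]
```

```bash

python3 -m inch '[0,-0.02,-0.032,0.005,2, 0,0,0,0.002,0, 0,0,0,0,0]'
python3 - <<'E'
from h import *
goal((615.3,-196.4),98,1.09)
for n in("side","top"):
    d=snap(n);u,v=proj(d,(615,-196,110));u,v=int(u),int(v)
    cv2.imwrite(f"pics/{n}8.png",cv2.resize(d["pixels"][v-50:v+50,u-60:u+60,::-1],None,fx=6,fy=6,interpolation=cv2.INTER_CUBIC));print(n,u-60,v-50)
E
```

```text
t: 8.43
tcp_pos: [616.7, -195.5, 168.9]
ee_rot: [-2.67, -1.611, 0.004]
contact_force: [-0.9, 0.9, -1.1]
finger_gap: 8.5
t 8.425 tcp [ 616.74 -195.52  168.88] xang 1.0853 z [-0.0143  0.0183 -0.9997] F [-0.88  0.87 -1.1 ] M [-0.057 -0.023 -0.014] gap 8.5
 yaw deg -0.27
 tip [ 616.28 -195.21  111.89]  shift tool [-1.640e+00 -1.000e-02  1.387e+01] tilt tool (key) [ 0.002   0.0138 -0.0002]
side 280 140
top 342 154
```

View pics/side8.png

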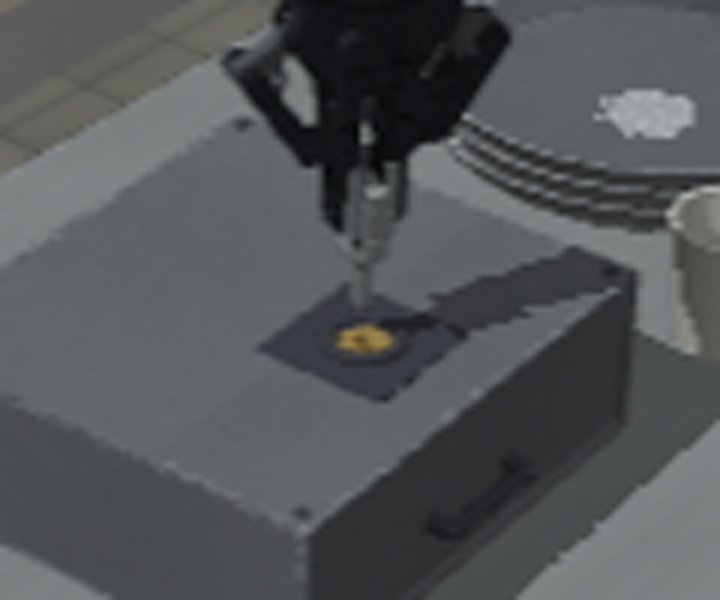

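The side view shows the blade tip (crop 362,303) directly above the brass plug (363,340). I'll go down gently.

```bash

python3 -m inch '[0,-0.0016,0,0.006,0, 0,0,0,0.004,0, 0,0,0,0,0]'
python3 - <<'E'
from h import *
ctrl.get_image("side")
goal((615.3,-196.4),98,1.09)
E
```

```text
t: 8.9
tcp_pos: [616.7, -196.8, 157.9]
ee_rot: [-2.67, -1.611, 0.004]
contact_force: [0.9, 0.2, -0.1]
finger_gap: 9.0
t 8.95 tcp [ 616.78 -196.86  158.1 ] xang 1.0856 z [-0.0139  0.0182 -0.9997] F [-0.27  0.55 -1.54] M [-0.017  0.023 -0.016] gap 8.9
 yaw deg -0.25
 tip [ 616.35 -196.55  101.11]  shift tool [-0.39 -0.93  3.12] tilt tool (key) [ 0.0019  0.0134 -0.0002]
```

```bash

python3 -m inch '[0,-0.0004,-0.001,0.003,0, 0,0,0,0.003,0, 0,0,0,0.003,0]'
python3 - <<'E'
from h import *
goal((615.3,-196.4),90,1.09)
E
```

```text
t: 9.32
tcp_pos: [615.7, -196.6, 148.8]
ee_rot: [-2.671, -1.611, 0.003]
contact_force: [-0.7, -0.5, -0.3]
finger_gap: 9.0
t 9.325 tcp [ 615.7  -196.63  148.83] xang 1.0855 z [-0.0133  0.0181 -0.9997] F [-0.73 -0.49 -0.34] M [-0.059 -0.047  0.019] gap 9.0
 yaw deg -0.26
 tip [ 615.29 -196.33   91.83]  shift tool [-0.08  0.08  1.83] tilt tool (key) [ 0.0017  0.0128 -0.0002]
```

Tip is at 91.8, centred, no contact. Probing further down.

```bash

python3 -m inch '[0,0,0,0.002,0, 0,0,0,0.002,0, 0,0,0,0.001,0]'
python3 - <<'E'
from h import *
goal((615.3,-196.4),90,1.09)
E
```

```text
t: 9.7
tcp_pos: [615.6, -196.5, 143.3]
ee_rot: [-2.671, -1.611, 0.004]
contact_force: [0.4, 0.1, -0.8]
finger_gap: 8.7
t 9.7 tcp [ 615.56 -196.53  143.26] xang 1.0855 z [-0.0136  0.0182 -0.9997] F [ 0.43  0.11 -0.82] M [-0.005 -0.002  0.028] gap 8.7
 yaw deg -0.26
 tip [ 615.14 -196.22   86.26]  shift tool [-0.05  0.15 -3.74] tilt tool (key) [ 0.0018  0.0131 -0.0002]
```

The tip is below the plug face with no force, so it has entered. Continuing.

```bash

python3 -m inch '[0,0,0,0.003,0, 0,0,0,0.003,0]'
python3 -m inch '[0,0,0,0.003,0, 0,0,0,0.003,0]'
python3 - <<'E'
from h import *
goal((615.3,-196.4),64,1.09)
E
```

```text
t: 9.95
tcp_pos: [615.6, -196.4, 137.1]
ee_rot: [-2.671, -1.611, 0.003]
contact_force: [-0.3, -0.3, -0.5]
finger_gap: 9.1
t: 10.2
tcp_pos: [615.5, -196.3, 130.6]
ee_rot: [-2.671, -1.611, 0.003]
contact_force: [0.4, -0.4, 0.2]
finger_gap: 8.9
t 10.2 tcp [ 615.48 -196.31  130.59] xang 1.0855 z [-0.0133  0.0181 -0.9997] F [ 0.44 -0.4   0.25] M [-0.048 -0.029 -0.01 ] gap 8.9
 yaw deg -0.26
 tip [ 615.08 -196.     73.6 ]  shift tool [-0.34  0.58  9.58] tilt tool (key) [ 0.0017  0.0128 -0.0002]
```

```bash

python3 -m inch '[0,0,0,0.003,0, 0,0,0,0.003,0]'
python3 -m inch '[0,0,0,0.0015,0, 0,0,0,0.001,0]'
python3 - <<'E'
from h import *
goal((615.3,-196.4),64,1.09)
E
```

```text
t: 10.45
tcp_pos: [615.4, -196.2, 124.1]
ee_rot: [-2.671, -1.611, 0.003]
contact_force: [0.5, 0.7, 0.2]
finger_gap: 9.0
t: 10.7
tcp_pos: [615.3, -196.1, 121.2]
ee_rot: [-2.671, -1.611, 0.004]
contact_force: [0.3, 0.1, -0.9]
finger_gap: 8.9
t 10.7 tcp [ 615.27 -196.09  121.24] xang 1.0855 z [-0.0137  0.0182 -0.9997] F [ 0.25  0.12 -0.92] M [-0.073 -0.053  0.012] gap 8.9
 yaw deg -0.26
 tip [ 614.84 -195.78   64.24]  shift tool [-0.33  0.7   0.22] tilt tool (key) [ 0.0018  0.0132 -0.0002]
```

```bash

python3 -m inch '[0,0,0,0.001,0, 0,0,0,0.001,0]'
python3 -m inch '[0,0,0,0.001,0]'
python3 -c "
from h import *
goal((615.3,-196.4),64,1.09)"
```

```text
t: 10.95
tcp_pos: [615.3, -196.1, 120.8]
ee_rot: [-2.671, -1.611, 0.003]
contact_force: [-2.8, 1.4, 12.0]
finger_gap: 8.9
t: 11.08
tcp_pos: [615.3, -196.1, 120.8]
ee_rot: [-2.671, -1.611, 0.003]
contact_force: [-3.4, 1.4, 9.0]
finger_gap: 9.1
t 11.075 tcp [ 615.35 -196.06  120.83] xang 1.0853 z [-0.0127  0.0178 -0.9998] F [-3.42  1.44  9.03] M [0.157 0.712 0.018] gap 9.1
 yaw deg -0.27
 tip [ 614.98 -195.77   63.83]  shift tool [-0.4   0.57 -0.19] tilt tool (key) [ 0.0017  0.0121 -0.0001]
```

Fully seated: hard stop at the predicted height with 9–12 N. Now turning clockwise.

```bash

python3 -m inch '[0,0,0,0,4, 0,0,0,0,5]'
python3 -m inch '[0,0,0,0,5, 0,0,0,0,5]'
python3 -c "
from h import *
goal((615.3,-196.4),64,0.1)"
```

```text
t: 11.32
tcp_pos: [615.4, -196.3, 121.5]
ee_rot: [-2.793, -1.391, 0.004]
contact_force: [0.5, 0.5, -2.8]
finger_gap: 8.8
t: 11.58
tcp_pos: [615.5, -196.3, 121.4]
ee_rot: [-2.907, -1.135, 0.007]
contact_force: [0.5, -0.3, -2.0]
finger_gap: 9.4
t 11.575 tcp [ 615.52 -196.34  121.45] xang 0.7446 z [-0.0115  0.0176 -0.9998] F [ 0.46 -0.32 -1.99] M [-0.064 -0.027  0.161] gap 9.4
 yaw deg 36.94
 tip [ 614.95 -196.15   64.45]  shift tool [0.09 0.43 0.44] tilt tool (key) [ 0.0081  0.0133 -0.0001]
```

```bash

python3 -m inch '[0,0,0,0.0005,5, 0,0,0,0.0002,5, 0,0,0,0,5]'
python3 -m inch '[0,0,0,0.0002,5, 0,0,0,0,5, 0,0,0,0,4]'
python3 -c "
from h import *
goal((615.3,-196.4),64,0.1)
d=snap('side','s9');snap('wrist','w9')"
```

```text
t: 11.95
tcp_pos: [615.5, -196.3, 121.5]
ee_rot: [-3.034, -0.735, 0.011]
contact_force: [-0.2, -0.5, -2.1]
finger_gap: 9.1
t: 12.32
tcp_pos: [615.5, -196.4, 121.4]
ee_rot: [-3.104, -0.349, 0.014]
contact_force: [-1.1, -0.7, -1.3]
finger_gap: 9.1
t 12.325 tcp [ 615.48 -196.36  121.43] xang 0.2242 z [-0.011   0.0168 -0.9998] F [-1.06 -0.66 -1.35] M [-0.093 -0.009  0.156] gap 9.1
 yaw deg 7.11
 tip [ 614.53 -196.15   64.44]  shift tool [0.7  0.43 0.43] tilt tool (key) [ 0.0185  0.0114 -0.0001]
```

View pics/s9.png

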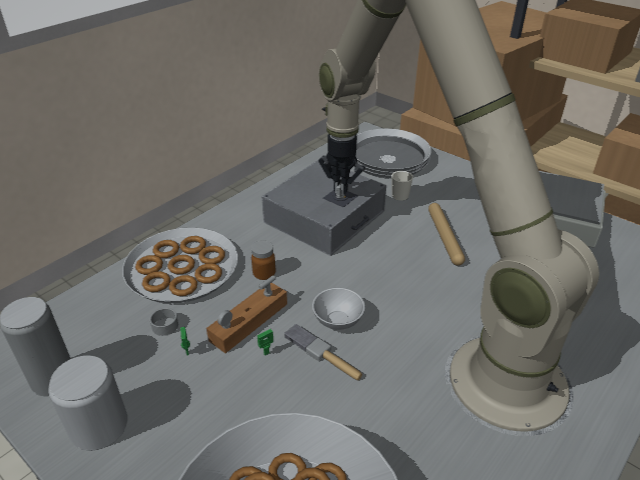

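View pics/w9.png

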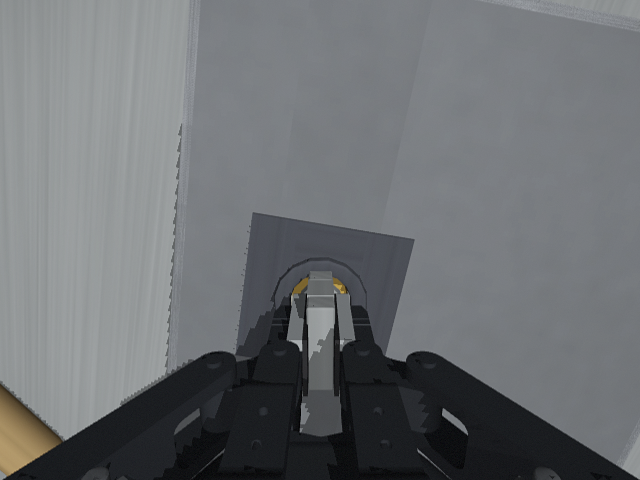

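The drawer is still shut (handle at about (360,222)) and the tool is at about 1.40 rad, less some slot play. I'll turn a bit more, watching the moment.

```bash

python3 -m inch '[0,0,0,0,4, 0,0,0,0,2]'
python3 - <<'E'
from h import *
goal((615.3,-196.4),64,0.1)
d=snap('side');im=d["pixels"]
cv2.imwrite("pics/s10.png",cv2.resize(im[140:260,250:400,::-1],None,fx=5,fy=5,interpolation=cv2.INTER_CUBIC))
E
```

```text
t: 12.68
tcp_pos: [615.5, -196.4, 121.5]
ee_rot: [-3.119, -0.191, 0.016]
contact_force: [-0.5, -1.3, -1.7]
finger_gap: 9.5
t 12.675 tcp [ 615.47 -196.39  121.45] xang 0.1221 z [-0.011   0.0166 -0.9998] F [-0.53 -1.25 -1.72] M [-0.144 -0.006  0.102] gap 9.5
 yaw deg 1.27
 tip [ 614.45 -196.16   64.46]  shift tool [0.82 0.35 0.45] tilt tool (key) [ 0.0205  0.0104 -0.0001]
```

View pics/s10.png

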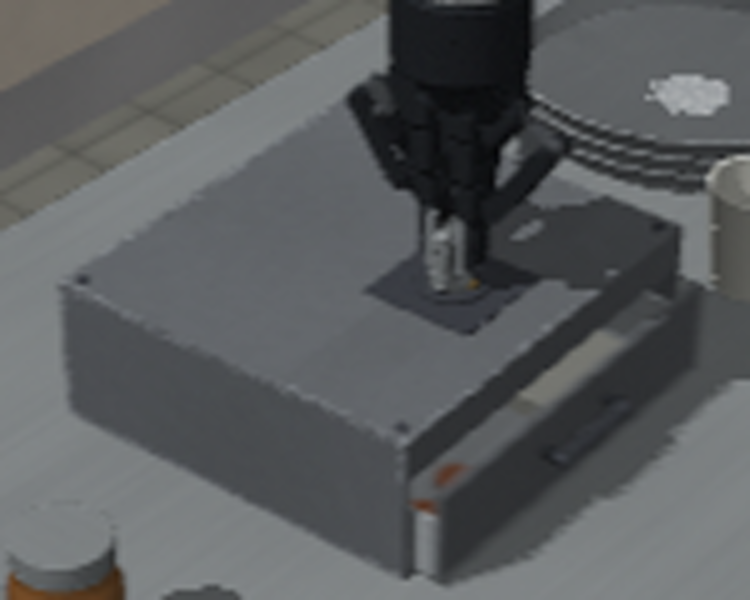

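The drawer has sprung out. I'll press the key gently home again, then open and back off upward.

```bash

python3 -m inch '[0,0,0,0.001,0, 0,0,0,0.001,0]'
python3 -m inch '[0.35,0,0,0,0, 0.35,0,0,0,0, 0.35,0,0,0,0]'
python3 - <<'E'
from h import *
to();d=snap('wrist','w11')
E
```

```text
t: 12.98
tcp_pos: [615.6, -196.5, 120.8]
ee_rot: [-3.118, -0.193, 0.014]
contact_force: [-2.6, 1.5, 10.3]
finger_gap: 8.8
t: 13.35
tcp_pos: [615.8, -196.4, 121.1]
ee_rot: [-3.118, -0.197, 0.013]
contact_force: [0.3, 0.4, -0.5]
finger_gap: 30.1
t 13.35 tcp [ 615.84 -196.44  121.06] xang 0.126 z [-0.0095  0.0169 -0.9998] F [ 0.27  0.36 -0.52] M [-0.015 -0.001 -0.008] gap 30.1
```

View pics/w11.png

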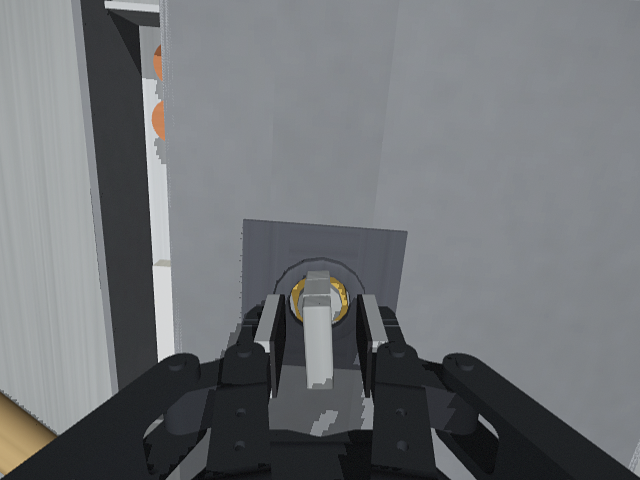

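The key stands free between the open jaws (bow at (318,340)) with its collar on the plug. Retracting.

```bash

python3 -m inch '[0.35,0,0,-0.015,0, 0.35,0,0,-0.03,0, 0.35,0,0,-0.04,0, 0.35,0,0.04,-0.04,0, 0.35,0,0.03,-0.01,0, 0.35,0,0,0,0]'
python3 - <<'E'
from h import *
to();d=snap('wrist','w12');d=snap('side');im=d["pixels"]
cv2.imwrite("pics/s12.png",cv2.resize(im[140:260,250:400,::-1],None,fx=5,fy=5,interpolation=cv2.INTER_CUBIC));cv2.imwrite("pics/s12f.png",im[:,:,::-1])
E
```

```text
t: 14.15
tcp_pos: [626.6, -269.7, 264.1]
ee_rot: [-3.119, -0.199, 0.01]
contact_force: [0.4, 0.2, -0.2]
finger_gap: 29.9
t 14.15 tcp [ 626.56 -269.74  264.1 ] xang 0.1277 z [-0.0075  0.0154 -0.9999] F [ 0.44  0.21 -0.23] M [0.01  0.049 0.011] gap 29.9
```

View pics/w12.png

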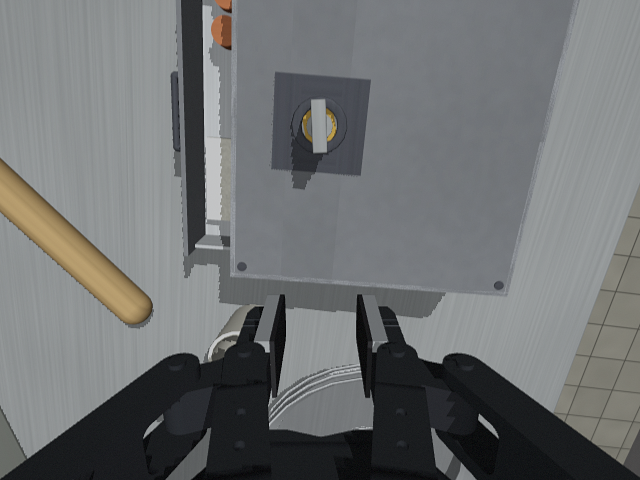

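View pics/s12.png

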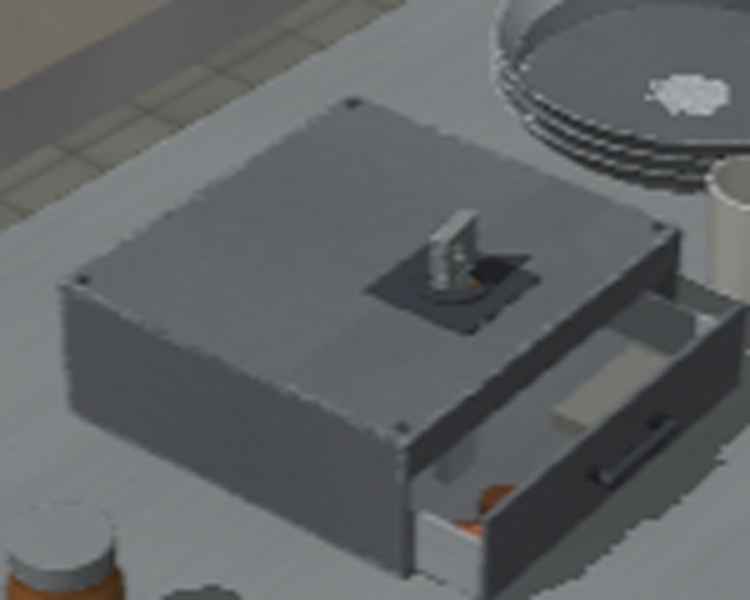

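View pics/s12f.png

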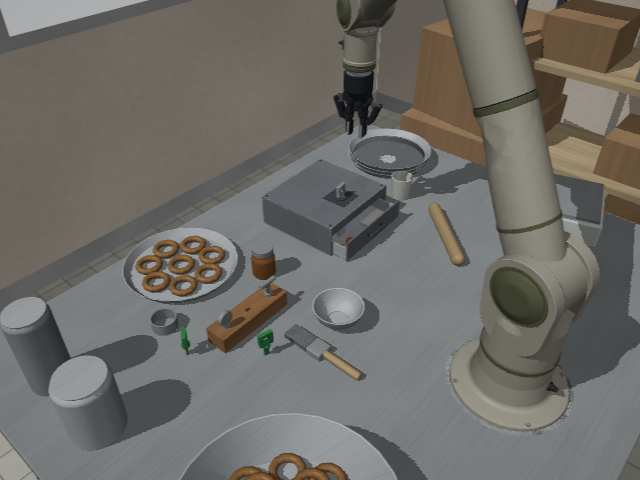

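The drawer is out, the key stands upright in the lock, and everything else is in place with the gripper clear. Handing in.

```bash
python3 -c "
from h import *
print(ctrl.hand_in());to()"
```

```text
the job is handed in; nothing more can be done
None
the job is handed in; nothing more can be done
```

I took the square-bow key from the middle well, found the slot with the wrist camera, and slid the key in without force. It seated firmly at the expected height with about 12 N. I then turned it clockwise about 55° until the drawer sprang out, pressed it home again with about 10 N, let go and backed away. The job was handed in at about 14 s.

- **Final pictures:** the drawer is fully out and the key is upright in the lock. The disc and tee keys are still in the stand, and the bystanders look where they were. The gripper is clear of everything.
- **Small disagreements:** the key rode up about 0.6 mm in the grip during the turn, which the second press undid. The tool had drifted about 0.02 rad off vertical by then, with no visible effect.
- **Not felt out:** I never felt for the guard ring with the blade. The camera measurement was good enough for the key to go in first time.

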